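Put the silversmith's stake heads back in their rests

TASK

Put each of the four steel stake heads into the wooden rest whose recess matches it in shape and size - big round, small round, square and long bar - so that each stands upright, fully down on the floor of its recess, and is let go. Set the heads down gently rather than dropping them, and leave the green wax tin and the hammer where they are.

Things in the scene. Friction and masses are not known exactly. Their poses are not given: they have to be found in the camera images.
- dome_head: Stake head with a broad, low dome: the larger of the two round ones. 54 mm diameter, straight sides to 34 mm, domed top at 46 mm; about 0.5 to 0.8 kg. Solid steel, stands upright on its flat underside on the bench, loose. Origin: centre of its underside, z up.
- ball_head: Stake head with a small, rounded top: the smaller of the two round ones. 34 mm diameter, straight sides to 36 mm, top at 53 mm; about 0.25 to 0.42 kg. Solid steel, stands upright on its flat underside on the bench, loose. Origin: centre of its underside, z up.
- square_head: Square, flat-topped stake head, 46 x 46 mm, straight sides to 38 mm, then a smaller 38 mm square face, top at 43 mm; about 0.5 to 0.8 kg. Solid steel, stands upright on its flat underside on the bench, loose. Origin: centre of its underside, z up. x and y are square to its side faces.
- bar_head: Long bar stake head with a half-round top, 90 mm long (its x) by 26 mm wide (its y), straight sides to about 31 mm, top at 44 mm; about 0.5 to 0.8 kg. Solid steel, stands upright on its flat underside on the bench, loose. Origin: centre of its underside, z up.
- dome_rest: Fixed wooden block, 20 mm high, with a 10 mm deep recess in the top whose felt-grey floor is 10 mm above the bench; 100 x 100 mm with a round recess of 70 mm diameter (the larger round one), for the dome head. Origin: centre of its underside, z up.
- ball_rest: Fixed wooden block, 20 mm high, with a 10 mm deep recess in the top whose felt-grey floor is 10 mm above the bench; 80 x 80 mm with a round recess of 50 mm diameter (the smaller round one), for the ball head. Origin: centre of its underside, z up.
- square_rest: Fixed wooden block, 20 mm high, with a 10 mm deep recess in the top whose felt-grey floor is 10 mm above the bench; 92 x 92 mm with a square recess 62 x 62 mm, sides along its x and y, for the square head. Origin: centre of its underside, z up.
- bar_rest: Fixed wooden block, 20 mm high, with a 10 mm deep recess in the top whose felt-grey floor is 10 mm above the bench; 136 (its x) x 72 mm with an oblong recess 106 (its x) x 42 mm, for the bar head. Origin: centre of its underside, z up.
- wax_tin: Bystander: low round tin painted green, 52 mm diameter, 28 mm high, loose on the bench. To be left alone. Origin: centre of its underside, z up.
- hammer: Bystander: hammer lying on the bench at the robot's left edge of the work, loose; 220 mm long, head about 90 mm across, 26 mm high. To be left alone. Origin: middle of its length, at its underside; x runs along the handle to the head.
Mind the look-alikes: they are no part of the job. What is shaped like the square_head but orange or red is not meant.

How it is judged (in metres and radians):
At the end, for the whole second after the job is handed in: Each head is in its own matching rest: its centre within 13 mm of the rest's centre, its underside on the recess floor (less than 13.5 mm above the rest's underside, the floor being at 10 mm), upright within 0.12 rad, at rest and not touched by the fingers (horizontal distance between dome_head and dome_rest below 0.013 m and z of dome_head in the frame of dome_rest below 0.0135 m and angle between each of dome_head, ball_head, square_head, bar_head's own z axis and vertical below 0.12 rad and linear speed of each of dome_head, ball_head, square_head, bar_head below 0.02 m/s and contact force between each of dome_head, ball_head, square_head, bar_head and the fingers below 0.1 N and horizontal distance between ball_head and ball_rest below 0.013 m and z of ball_head in the frame of ball_rest below 0.0135 m and horizontal distance between square_head and square_rest below 0.013 m and z of square_head in the frame of square_rest below 0.0135 m and horizontal distance between bar_head and bar_rest below 0.013 m and z of bar_head in the frame of bar_rest below 0.0135 m).
It fails at once if a head is dropped or knocked flying (moves faster than 0.65 m/s untouched by the fingers, as after a free fall of about 2 cm) ((contact force between dome_head and the fingers below 0.2 N and linear speed of dome_head above 0.65 m/s) or (contact force between ball_head and the fingers below 0.2 N and linear speed of ball_head above 0.65 m/s) or (contact force between square_head and the fingers below 0.2 N and linear speed of square_head above 0.65 m/s) or (contact force between bar_head and the fingers below 0.2 N and linear speed of bar_head above 0.65 m/s)).
It fails at once if the wax tin is disturbed (moved more than 2 cm) (distance of wax_tin from where it was at the start of the episode above 0.02 m).
It fails at once if the hammer is disturbed (moved more than 2 cm) (distance of hammer from where it was at the start of the episode above 0.02 m).
It also fails if it takes over 99 s, if anything falls off the work surface, if the arm or the gripper's body presses on something with over 40 N, if the wrist force passes 120 N, or if a joint passes its speed limit or range.

ROBOT

A 6-joint arm with a two-finger parallel gripper is mounted at the origin on the work surface. World frame = base frame: x ahead of the robot, y to its left, z up, the work surface at z = 0. Lengths are in mm, angles in rad, forces in N, time in s.
With the tool pointing down it reaches from about 325 to 775 mm from the base axis. Payload 5.5 kg.
Tool frame: the origin (TCP) lies at the very end of the fingers, on their centre line; the grasp point (between the pads) lies 19 mm behind it (arm.tcp_to_grasp is the distance from the TCP to the grasp point, in mm); z points along the fingers, y is the line along which they close (so a half turn about z gives the same grasp; the last joint's range is limited). The gripper opens to 88 mm and grips with 3 to 60 N. Pads are 20 mm wide; open, the fingers measure 115 mm over their backs; the gripper's body (75 mm by 178 mm) begins 61 mm behind the grasp point.
Start: joints at [1.211, 0.091, 1.231, -0, 1.82, -0.057], TCP at [178.921, 572.716, 222.631] pointing down, gripper open.
Joint ranges: [-2.87, 2.87], [-0.86, 2.18], [0.17, 2.46], [-1.51, 4.65], [0.06, 2.69], [-2.65, 2.65]. Speed limits (rad/s): [2.57, 2.57, 3.01, 3.14, 3.14, 3.14].

INTERFACE

Orientations are given as a rotation vector (axis times angle).
In Python, from rig import arm, grab_frame, job_done, finder gives the robot as it stands.
- The arm moves only by the tool send_rows, never from a script. Its arguments are lists of equal length, an entry for each row: "travel": the shift along the tool's x, y, z in mm, a list of three; "rotation": the turn, a rotation vector about the tool's x, y, z in degrees, a list of three; "grip": the finger opening in mm, from 0 to 87.8. In form: {"travel": [[tx, ty, tz], ...], "rotation": [[ax, ay, az], ...], "grip": [grip, ...]}. A call has 1 to 10 rows; each row shifts and turns the commanded pose from where the row before left it, along the tool's axes as they then stand; what a row does not reach is not made up. A row lasts 1/10 s, in which the tool goes at most 50 mm and 8.59 degrees, less where a joint would pass 70% of its speed; a pose out of reach is approached as far as the arm can. A call with a gripper value outside its range is refused whole. The fingers move at their own pace and stop on an object; "squeeze" is the grip in N (left out, the last holds). Time passes only in rows, so rows that do not move let the fingers close. It gives the time, the measured TCP pose, the force, the opening and the grip force at its end, in the units of the state.
- arm.get_state(): the state, without advancing time (a new reading comes with each control period).
- grab_frame(name): name is "scene" or "top"; returns a dict with "color" (400x640x3 uint8, red, green, blue), "mtx" (3x3 intrinsics, pixels), "D" ([k1, k2, p1, p2, k3] as OpenCV has them; the pictures are not rectified), "rvec" (rotation vector, rad) and "tvec" (3), from world to camera coordinates, as OpenCV has them. Camera axes: x right, y down, z forward; pixel columns grow to the right and rows downward; lengths in mm; the calibration is good to about 2 mm. A picture is of the moment at which its call begins. There is no depth.
- job_done(): hands the job in; it is judged then, once.
Trained networks look in the newest picture that a camera, given by its name, has taken for a name from the list of things; names that differ only in an ending like _2 or _b are one class to them, and where a whole thing is asked for, a point or a joint stands for the part that bears it (a point fixed in the world has none). Each returns a list of dicts, best first, with "score" (0 to 1); they miss things now and then, are a little off and sometimes report something else, mostly with a low value. They report only what shows in the picture. A call takes as long as a camera call. They do not tell look-alikes from the thing itself.
- finder.search_frame(camera, query): "box" ([left, top, width, height] in pixels, round what is visible of it).
- finder.landmark_of(camera, query): "pixel" ([row, column] in pixels: a listed point, or the origin of a listed thing).
The state is a dict: "clock": time; "q": joint angles; "dq": joint speeds; "joint_efforts": joint torques, N m; "tcp_pos": TCP position; "tcp_rot": TCP orientation; "force": force on the tool from outside, world axes, zero at the start; "moment": the same for the moment, N m; "gripper_width": finger opening in mm; "finger_force": force on a finger pad.
Only numpy, scipy, OpenCV 4.12 (cv2) and the standard library are available. Lean on these libraries where they do the work, as an engineer would, in place of code of your own. Each camera call takes 0.05 s, during which the arm holds its last target. There are 200 camera calls.

## Working session

There is one attempt and no reset: what is moved stays moved. The work goes in short steps, Python scripts to look and compute and a tool call to move; the robot and the scene stay as the last step left them, time stands still between calls to the robot, and variables do not carry over. Pictures are saved under pics/ and viewed, at most 14 in all, crops included, and the job is handed in when it is done.

Besides the shell and the picture viewer there is one more tool, called after ">>>" as name(argument=value, ...) on one line, values as JSON. send_rows: Moves the arm, as the interface text tells. Its arguments: {"type":"object","properties":{"travel":{"type":"array","items":{"type":"array","items":{"type":"number"}}},"rotation":{"type":"array","items":{"type":"array","items":{"type":"number"}}},"grip":{"type":"array","items":{"type":"number"}},"squeeze":{"type":"number"}},"required":["travel","rotation","grip"]}

```bash
mkdir -p pics; cat > h.py <<'E'
import numpy as np, cv2
from rig import arm, grab_frame, job_done, finder
def ray(f,rc,z):
    K=np.array(f["mtx"],float);D=np.array(f["D"],float);R=cv2.Rodrigues(np.array(f["rvec"],float))[0];t=np.array(f["tvec"],float).ravel()
    p=cv2.undistortPoints(np.array([[[rc[1],rc[0]]]],float),K,D)[0,0]
    d=R.T@np.array([p[0],p[1],1]);c=-R.T@t
    return c+d*(z-c[2])/d[2]
def proj(f,P):
    return cv2.projectPoints(np.array(P,float).reshape(-1,1,3),np.array(f["rvec"],float),np.array(f["tvec"],float),np.array(f["mtx"],float),np.array(f["D"],float))[0][:,0]
def save(f,n): cv2.imwrite("pics/"+n,f["color"][:,:,::-1])
E
python3 - <<'E'
from h import *
for c in ("top","scene"):
    f=grab_frame(c); save(f,c+"0.png")
    R=cv2.Rodrigues(np.array(f["rvec"],float))[0];print(c,-R.T@np.array(f["tvec"]).ravel())
    for n in "dome_head ball_head square_head bar_head dome_rest ball_rest square_rest bar_rest wax_tin hammer".split():
        for d in finder.landmark_of(c,n)[:3]:
            if d["score"]>.2: print(n,round(d["score"],2),np.round(d["pixel"]),ray(f,d["pixel"],0).round())
s=arm.get_state();print(s["tcp_pos"],s["tcp_rot"],s["gripper_width"],s["clock"])
E
```

```text
top [ 184.54156788   51.61322426 1332.17213617]
dome_head 0.65 [240. 424.] [ 371. -230.    0.]
ball_head 0.61 [209. 304.] [433.  85.   0.]
square_head 0.65 [215. 249.] [409. 228.   0.]
square_head 0.62 [262. 255.] [289. 202.   0.]
square_head 0.57 [249. 209.] [315. 321.   0.]
bar_head 0.56 [208. 368.] [446. -81.   0.]
dome_rest 0.87 [134. 294.] [637. 125.   0.]
dome_rest 0.4 [161. 342.] [570.  -8.   0.]
ball_rest 0.89 [156. 219.] [564. 322.   0.]
square_rest 0.59 [137. 370.] [641. -80.   0.]
bar_rest 0.83 [164. 440.] [ 579. -271.    0.]
wax_tin 0.59 [158. 345.] [578. -15.   0.]
hammer 0.84 [199. 179.] [441. 414.   0.]
hammer 0.23 [215. 304.] [419.  83.   0.]
scene [1059.2600643   488.79199726  774.41183251]
dome_head 0.64 [147. 257.] [ 378. -226.    0.]
ball_head 0.65 [146. 252.] [ 381. -239.    0.]
ball_head 0.53 [205. 342.] [423.  87.   0.]
square_head 0.93 [221. 452.] [314. 321.   0.]
square_head 0.9 [196. 407.] [303. 199.   0.]
square_head 0.69 [229. 400.] [407. 236.   0.]
bar_head 0.73 [181. 279.] [446. -90.   0.]
dome_rest 0.72 [270. 296.] [635. 116.   0.]
dome_rest 0.27 [281. 467.] [449. 417.   0.]
ball_rest 0.78 [294. 398.] [561. 318.   0.]
square_rest 0.69 [226. 223.] [638. -94.   0.]
bar_rest 0.68 [175. 188.] [ 567. -292.    0.]
wax_tin 0.62 [222. 272.] [563. -11.   0.]
hammer 0.94 [280. 467.] [449. 416.   0.]
[178.90559499 572.72304043 222.64269245] [-4.73832185e-01 -3.10563998e+00 -3.21314527e-05] 87.91521645860372 1.1
```

```bash
python3 - <<'E'
import cv2
a=cv2.imread("pics/top0.png")[110:290,150:480];cv2.imwrite("pics/top0c.png",cv2.resize(a,(792,432),interpolation=cv2.INTER_CUBIC))
E
```

```text
(no output)
```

View pics/top0c.png

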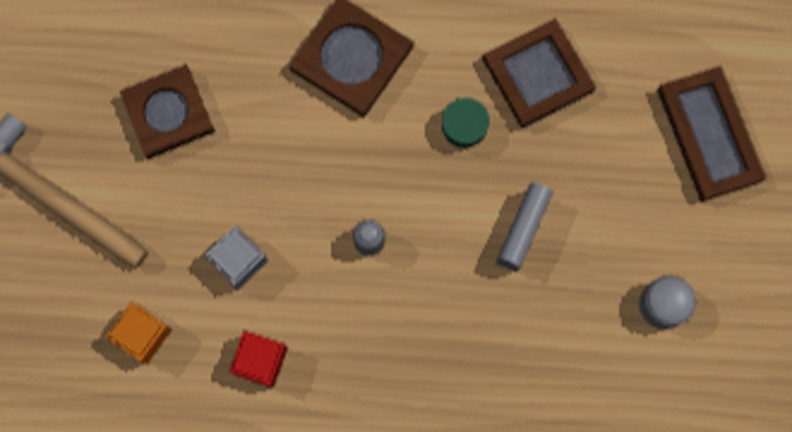

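View pics/scene0.png

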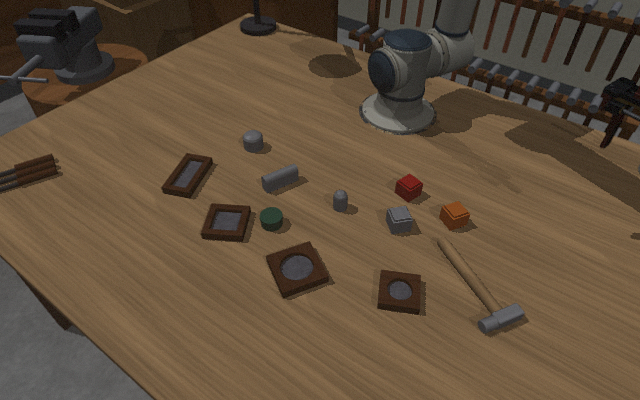

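The steel square is at crop (236,257), that is top pixel (217,248). The orange and red squares are the look-alikes. All heads and rests are clear of the arm in both views. I'll refine the poses by fitting silhouettes in both cameras.

```bash
cat > fit.py <<'E'
from h import *
from scipy.optimize import minimize
def ring(r,z): a=np.linspace(0,2*np.pi,32,endpoint=False); return np.c_[r*np.cos(a),r*np.sin(a),0*a+z]
def box(l,w,z): return np.array([[sx*l/2,sy*w/2,z] for sx in(-1,1) for sy in(-1,1)],float)
def barpts():
    # half-round top along x
    a=np.linspace(0,np.pi,9); return np.vstack([box(90,26,0)]+[np.c_[np.full(9,s*45),13*np.cos(a),31+13*np.sin(a)] for s in(-1,1)])
M=dict(dome_head=np.vstack([ring(27,0),ring(27,34),ring(20,41),ring(10,45)]),
 ball_head=np.vstack([ring(17,0),ring(17,36),ring(14,46),ring(8,51.5)]),
 square_head=np.vstack([box(46,46,0),box(46,46,38),box(38,38,43)]),bar_head=barpts(),
 dome_rest=np.vstack([box(100,100,0),box(100,100,20)]),ball_rest=np.vstack([box(80,80,0),box(80,80,20)]),
 square_rest=np.vstack([box(92,92,0),box(92,92,20)]),bar_rest=np.vstack([box(136,72,0),box(136,72,20)]))
def world(n,p):
    c,s=np.cos(p[2]),np.sin(p[2]);m=M[n];z=p[3] if len(p)>3 else 0
    return np.c_[c*m[:,0]-s*m[:,1]+p[0],s*m[:,0]+c*m[:,1]+p[1],m[:,2]+z]
def mask(f,n):
    hsv=cv2.cvtColor(f["color"],cv2.COLOR_RGB2HSV).astype(int);S,V=hsv[...,1],hsv[...,2]
    return (S<75)&(V>60) if n.endswith("head") else ((V<105)&(S>100))
def soft(poly,x0,y0,w,h,k=4):
    im=np.zeros((h*k,w*k),np.uint8)
    q=cv2.convexHull(((poly-[x0,y0]+.5)*k-.5).astype(np.float32))
    cv2.fillConvexPoly(im,np.round(q*16).astype(np.int32),255,cv2.LINE_AA,4)
    return cv2.resize(im,(w,h),interpolation=cv2.INTER_AREA)/255.
def fit(n,p0,frames,yaws,pad=14):
    data=[]
    for f in frames:
        q=proj(f,world(n,(*p0,0)));x0,y0=(q.min(0)-pad).astype(int);x1,y1=(q.max(0)+pad).astype(int);x0,y0=max(x0,0),max(y0,0)
        m=mask(f,n)[y0:y1,x0:x1].astype(np.uint8)
        k,l,st,ce=cv2.connectedComponentsWithStats(m)
        i=1+np.argmax(st[1:,4]);m=(l==i).astype(np.uint8)
        if n.endswith("rest"):
            cs=cv2.findContours(m,cv2.RETR_EXTERNAL,cv2.CHAIN_APPROX_NONE)[0];cv2.drawContours(m,cs,-1,1,-1)
        data.append((f,m,x0,y0))
    def cost(p):
        return sum(np.abs(soft(proj(f,world(n,p)),x0,y0,m.shape[1],m.shape[0])-m).sum()/m.sum() for f,m,x0,y0 in data)/len(data)
    best=None
    for y in yaws:
        r=minimize(cost,[*p0,y],method="Nelder-Mead",options=dict(initial_simplex=[[*p0,y],[p0[0]+8,p0[1],y],[p0[0],p0[1]+8,y],[p0[0],p0[1],y+.3]],xatol=.05,fatol=1e-4))
        if best is None or r.fun<best.fun: best=r
    return best
E
python3 - <<'E'
from fit import *
T=grab_frame("top");S=grab_frame("scene")
G=dict(dome_head=(371,-230),ball_head=(428,86),square_head=(408,232),bar_head=(446,-85),dome_rest=(636,120),ball_rest=(563,320),square_rest=(640,-87),bar_rest=(573,-281))
ov={}
for n,g in G.items():
    y=[0] if n in("dome_head","ball_head") else np.arange(0,1.5,.5) if "bar" not in n else np.arange(0,3.1,.5)
    o=[]
    for fr in ([T],[S],[T,S]):
        r=fit(n,g,fr,y);o.append((*r.x[:2].round(1),round(np.degrees(r.x[2])),round(r.fun,3)))
    print(n,*[tuple(map(float,a)) for a in o]); ov[n]=r.x
for f,nm in((T,"ovT"),(S,"ovS")):
    im=cv2.resize(f["color"],None,fx=2,fy=2)
    for n,p in ov.items():
        cv2.polylines(im,[cv2.convexHull((proj(f,world(n,p))*2+.5).astype(np.float32)).astype(np.int32)],True,(0,255,0),1)
    c=im[220:560,300:960] if nm=="ovT" else im[220:660,280:1080]
    cv2.imwrite("pics/%s.png"%nm,c[:,:,::-1])
E
```

```text
dome_head (380.8, -236.1, -9.0, 0.233) (351.4, -267.5, 65.0, 0.971) (379.9, -237.6, 16.0, 0.663)
ball_head (432.1, 86.7, 0.0, 0.383) (413.4, 73.6, 74.0, 1.564) (431.5, 86.4, 4.0, 1.011)
square_head (400.7, 226.3, 48.0, 0.125) (378.9, 214.8, 24.0, 1.015) (400.1, 226.1, 47.0, 0.66)
bar_head (455.1, -80.3, -21.0, 0.136) (431.7, -93.9, -2.0, 1.274) (452.3, -80.0, 159.0, 0.815)
dome_rest (636.0, 121.0, -30.0, 0.076) (639.5, 124.4, -28.0, 0.108) (636.6, 121.0, 60.0, 0.097)
ball_rest (559.8, 319.7, 26.0, 0.125) (560.1, 319.2, 28.0, 0.154) (560.0, 319.4, 27.0, 0.141)
square_rest (628.3, -87.9, 31.0, 0.12) (630.4, -90.2, 30.0, 0.14) (628.9, -88.5, 31.0, 0.133)
bar_rest (571.0, -280.5, 22.0, 0.123) (571.8, -282.8, 21.0, 0.138) (571.0, -280.8, 22.0, 0.132)
```

View pics/ovT.png

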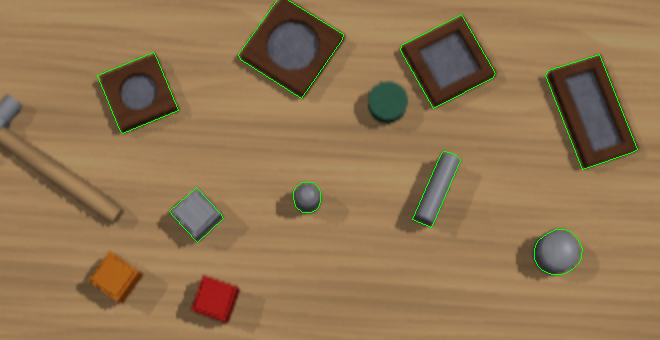

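View pics/ovS.png

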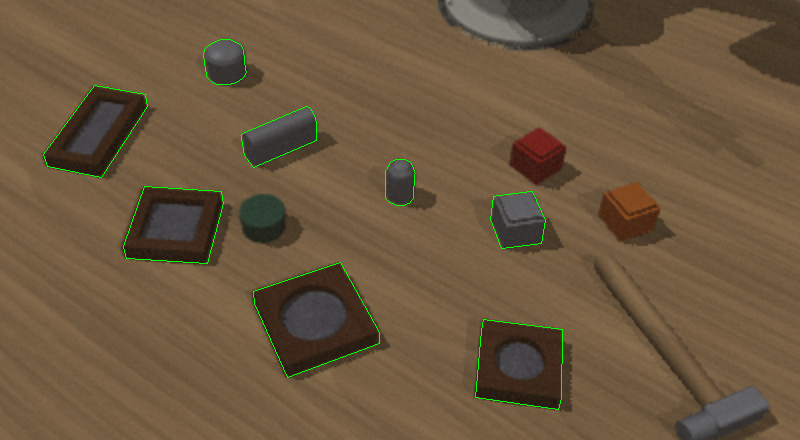

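The rest outlines fit well in both views. The head outlines agree visually, but the scene mask is poor (V threshold). I'll refit the heads with Otsu on saturation and add a move planner.

```bash
cat >> fit.py <<'E'
def mask(f,n):
    hsv=cv2.cvtColor(f["color"],cv2.COLOR_RGB2HSV).astype(int);S,V=hsv[...,1],hsv[...,2]
    return (S<85) if n.endswith("head") else ((V<105)&(S>100))
E
cat > plan.py <<'E'
from h import *
def plan(*wps,start=None):
    """wps: (x,y,z,psi deg of tool y, world); prints total tool-frame shift and turn of each leg"""
    s=arm.get_state();R=cv2.Rodrigues(np.array(s["tcp_rot"],float))[0]
    p=np.array(s["tcp_pos"],float);psi=np.degrees(np.arctan2(R[1,1],R[0,1]));print("at",p.round(1),"psi",psi.round(1),"tilt",R[:,2].round(3),"t",round(s["clock"],1))
    for w in wps:
        d=np.array(w[:3])-p;th=(psi-w[3]+90)%180-90
        a=np.radians(psi);y=np.array([np.cos(a),np.sin(a),0]);z=np.array([0,0,-1.]);x=np.cross(y,z)
        print(w,"shift",[round(float(v),1) for v in(d@x,d@y,d@z)],"len",round(np.linalg.norm(d)),"turn",round(th,1))
        p=np.array(w[:3],float);psi=psi-th
E
python3 - <<'E'
from fit import *
T=grab_frame("top");S=grab_frame("scene")
for n,g,y in (("dome_head",(380,-237),[0]),("ball_head",(431,86),[0]),("square_head",(400,226),[.4,.8]),("bar_head",(452,-80),[-.36])):
    print(n,*[tuple(np.r_[r.x[:2].round(1),np.degrees(r.x[2]).round(1),round(r.fun,3)].tolist()) for fr in ([T],[S],[T,S]) for r in [fit(n,g,fr,y)]])
from plan import plan
plan((400,226,120,138),(400,226,13,138))
E
```

```text
dome_head (380.2, -234.9, -0.5, 0.054) (379.0, -236.5, 6.0, 0.05) (379.9, -235.5, 11.2, 0.061)
ball_head (431.4, 86.5, 4.7, 0.104) (429.9, 85.6, 20.0, 0.086) (431.2, 86.5, 16.0, 0.098)
square_head (400.6, 226.8, 47.7, 0.045) (399.3, 225.6, 46.1, 0.053) (400.3, 226.5, 47.3, 0.057)
bar_head (452.9, -79.8, -21.0, 0.062) (451.1, -80.8, -20.4, 0.044) (452.4, -80.0, -20.8, 0.064)
at [178.9 572.7 222.6] psi 72.7 tilt [-0. -0. -1.] t 1.3
(400, 226, 120, 138) shift [-314.4, -265.0, 102.6] len 424 turn -65.3
(400, 226, 13, 138) shift [0.0, 0.0, 107.0] len 107 turn 0.0
```

```bash
sed -i 's/a=np.radians(psi);/a=np.radians(psi-th);/; s/"turn",round(th,1))/"FIRST turn",round(th,1))/' plan.py
python3 - <<'E'
from plan import plan
plan((400,226.2,100,47.3),(400,226.2,13,47.3),(400,226.2,100,47.3),(629,-88.7,100,31),(629,-88.7,23,31))
E
```

```text
at [178.9 572.7 222.6] psi 72.7 tilt [-0. -0. -1.] t 1.3
(400, 226.2, 100, 47.3) shift [-397.5, -104.7, 122.6] len 429 FIRST turn 25.4
(400, 226.2, 13, 47.3) shift [0.0, 0.0, 87.0] len 87 FIRST turn 0.0
(400, 226.2, 100, 47.3) shift [0.0, 0.0, -87.0] len 87 FIRST turn 0.0
(629, -88.7, 100, 31) shift [-387.9, 34.1, 0.0] len 389 FIRST turn 16.3
(629, -88.7, 23, 31) shift [0.0, 0.0, 77.0] len 77 FIRST turn 0.0
```

>>> send_rows(travel=[[0,0,0],[0,0,0],[0,0,0],[-40,-10.5,0],[-40,-10.5,0],[-40,-10.5,0],[-40,-10.5,10],[-40,-10.5,10],[-40,-10.5,10],[-40,-10.5,12]], rotation=[[0,0,8.5],[0,0,8.5],[0,0,8.4],[0,0,0],[0,0,0],[0,0,0],[0,0,0],[0,0,0],[0,0,0],[0,0,0]], grip=[80,80,80,80,80,80,80,80,80,80], squeeze=45)

```text
clock: 2.3
tcp_pos: [335.3, 327.3, 180.7]
tcp_rot: [1.144, 2.925, 0.002]
force: [0.6, -0.8, -0.6]
gripper_width: 80.3
finger_force: 0.0
```

>>> send_rows(travel=[[-40,-10.5,20],[-40,-10.5,30],[-37.5,-10.2,30],[0,0,0],[0,0,0]], rotation=[[0,0,0],[0,0,0],[0,0,0],[0,0,0],[0,0,0]], grip=[80,80,80,80,80])

```text
clock: 2.8
tcp_pos: [399.1, 226.2, 100.9]
tcp_rot: [-1.148, -2.923, 0.001]
force: [-0.2, 0.5, 0.8]
gripper_width: 80.0
finger_force: 0.0
```

```bash
python3 - <<'E'
from plan import plan
plan((400,226.2,13,47.3))
E
```

```text
at [399.1 226.2 100.9] psi 47.1 tilt [-0.001 -0.    -1.   ] t 2.8
(400, 226.2, 13, 47.3) shift [-0.6, 0.6, 87.9] len 88 FIRST turn -0.2
```

>>> send_rows(travel=[[0,0.7,20],[0,0,25],[0,0,20],[0,0,15],[0,0,8],[0,0,0],[0,0,0],[0,0,0],[0,0,0],[0,0,0]], rotation=[[0,0,0],[0,0,0],[0,0,0],[0,0,0],[0,0,0],[0,0,0],[0,0,0],[0,0,0],[0,0,0],[0,0,0]], grip=[80,80,80,80,70,60,50,40,40,40])

```text
clock: 3.8
tcp_pos: [400.1, 227.4, 14.4]
tcp_rot: [1.145, 2.925, 0.001]
force: [-1.6, -1.1, 5.6]
gripper_width: 45.5
finger_force: 45.0
```

>>> send_rows(travel=[[0,0,-5],[0,0,-12],[0,0,-20],[0,0,-25],[0,0,-24],[0,0,0]], rotation=[[0,0,0],[0,0,0],[0,0,0],[0,0,8],[0,0,8.3],[0,0,0]], grip=[40,40,40,40,40,40])

```text
clock: 4.4
tcp_pos: [401.4, 228.1, 103.1]
tcp_rot: [1.548, 2.729, 0.008]
force: [0.6, 0.3, -7.5]
gripper_width: 45.8
finger_force: 45.0
```

```bash
python3 - <<'E'
from plan import plan
plan((629,-88.7,100,31),(629,-88.7,24.5,31))
E
```

```text
at [401.4 228.1 103.1] psi 30.9 tilt [ 0.006  0.003 -1.   ] t 4.4
(629, -88.7, 100, 31) shift [-388.7, 31.9, 3.1] len 390 FIRST turn -0.1
(629, -88.7, 24.5, 31) shift [0.0, 0.0, 75.5] len 76 FIRST turn 0.0
```

>>> send_rows(travel=[[-20,1.9,0],[-35,3,0],[-45,3,0],[-45,4,0],[-45,4,0],[-45,4,0],[-45,4,0],[-45,4,0],[-38,2,0],[-24,2,0]], rotation=[[0,0,0],[0,0,0],[0,0,0],[0,0,0],[0,0,0],[0,0,0],[0,0,0],[0,0,0],[0,0,0],[0,0,0]], grip=[40,40,40,40,40,40,40,40,40,40])

```text
clock: 5.4
tcp_pos: [626.2, -91.0, 96.3]
tcp_rot: [-1.544, -2.733, 0.003]
force: [0.5, 0.4, -7.1]
gripper_width: 45.7
finger_force: 44.9
```

>>> send_rows(travel=[[0,0,0],[0,0,0],[0,0,0]], rotation=[[0,0,0],[0,0,0],[0,0,0]], grip=[40,40,40])

```text
clock: 5.7
tcp_pos: [625.3, -87.3, 97.9]
tcp_rot: [-1.544, -2.733, 0.0]
force: [-0.5, -1.0, -7.0]
gripper_width: 45.5
finger_force: 44.9
```

```bash
python3 - <<'E'
from plan import plan
plan((629,-88.7,24.5,31))
E
```

```text
at [625.3 -87.3  97.9] psi 31.1 tilt [-0.002  0.001 -1.   ] t 5.7
(629, -88.7, 24.5, 31) shift [-3.1, 2.4, 73.4] len 74 FIRST turn 0.1
```

>>> send_rows(travel=[[-3,2.4,10],[0,0,20],[0,0,20],[0,0,12],[0,0,6],[0,0,3],[0,0,0],[0,0,0]], rotation=[[0,0,0],[0,0,0],[0,0,0],[0,0,0],[0,0,0],[0,0,0],[0,0,0],[0,0,0]], grip=[40,40,40,40,40,40,40,40])

```text
clock: 6.5
tcp_pos: [630.4, -89.7, 29.5]
tcp_rot: [1.547, 2.732, 0.001]
force: [-0.2, -0.3, -6.2]
gripper_width: 45.6
finger_force: 44.9
```

>>> send_rows(travel=[[0,0,1.5],[0,0,1.5],[0,0,1],[0,0,0]], rotation=[[0,0,0],[0,0,0],[0,0,0],[0,0,0]], grip=[40,40,40,40])

```text
clock: 6.9
tcp_pos: [629.9, -89.6, 24.5]
tcp_rot: [1.548, 2.733, 0.0]
force: [0.3, -0.2, -5.8]
gripper_width: 45.8
finger_force: 44.9
```

>>> send_rows(travel=[[0,0,0.7],[0,0,0.7],[0,0,0]], rotation=[[0,0,0],[0,0,0],[0,0,0]], grip=[40,40,40])

```text
clock: 7.2
tcp_pos: [629.9, -89.6, 24.4]
tcp_rot: [1.548, 2.733, 0.0]
force: [-5.2, 0.7, 4.3]
gripper_width: 45.5
finger_force: 45.0
```

>>> send_rows(travel=[[0,0,0],[0,0,0],[0,0,0],[0,0,0],[0,0,-10],[0,0,-30],[0,0,-40],[0,0,-30]], rotation=[[0,0,0],[0,0,0],[0,0,0],[0,0,0],[0,0,0],[0,0,0],[0,0,0],[0,0,0]], grip=[50,54,62,62,62,62,62,62])

```text
clock: 8.0
tcp_pos: [630.2, -89.6, 136.2]
tcp_rot: [1.547, 2.732, 0.001]
force: [0.4, -0.3, 0.3]
gripper_width: 62.4
finger_force: 0.0
```

```bash
python3 - <<'E'
from plan import plan
plan((451.8,-80.4,100,69.2),(451.8,-80.4,13,69.2))
E
```

```text
at [630.2 -89.6 136.2] psi 31.0 tilt [ 0.003 -0.    -1.   ] t 8.0
(451.8, -80.4, 100, 69.2) shift [170.0, -54.7, 36.2] len 182 FIRST turn -38.2
(451.8, -80.4, 13, 69.2) shift [0.0, 0.0, 87.0] len 87 FIRST turn 0.0
```

>>> send_rows(travel=[[0,0,0],[0,0,0],[0,0,0],[0,0,0],[0,0,0],[35,-11,6],[40,-13,7],[40,-13,7],[35,-11,6],[20,-6.7,6]], rotation=[[0,0,-7.6],[0,0,-7.6],[0,0,-7.6],[0,0,-7.7],[0,0,-7.7],[0,0,0],[0,0,0],[0,0,0],[0,0,0],[0,0,0]], grip=[62,62,62,62,62,62,62,62,62,62])

```text
clock: 9.0
tcp_pos: [449.6, -80.0, 101.5]
tcp_rot: [0.568, 3.089, -0.0]
force: [0.1, 0.2, 0.4]
gripper_width: 61.9
finger_force: 0.0
```

>>> send_rows(travel=[[0,0,0],[0,0,0],[0,0,0]], rotation=[[0,0,0],[0,0,0],[0,0,0]], grip=[62,62,62])

```text
clock: 9.3
tcp_pos: [452.6, -80.3, 101.8]
tcp_rot: [0.568, 3.088, -0.0]
force: [-0.6, 0.1, -0.3]
gripper_width: 61.7
finger_force: 0.0
```

```bash
python3 - <<'E'
from fit import *
from plan import plan
plan((451.8,-80.4,13,69.2))
T=grab_frame("top");S=grab_frame("scene")
for fr,n in((T,"T1"),(S,"S1")):
    q=proj(fr,world("square_rest",(629,-88.7,0)));x0,y0=(q.min(0)-35).astype(int);x1,y1=(q.max(0)+35).astype(int)
    save(dict(color=cv2.resize(fr["color"][max(y0,0):y1,max(x0,0):x1],None,fx=4,fy=4)),n+".png")
a=cv2.imread("pics/T1.png");b=cv2.imread("pics/S1.png");h=min(a.shape[0],b.shape[0]);c=np.hstack([a[:h],b[:h]]);s=min(1,780/c.shape[1]);cv2.imwrite("pics/c1.png",cv2.resize(c,None,fx=s,fy=s))
E
```

```text
at [452.6 -80.3 101.8] psi 69.2 tilt [ 0.002 -0.    -1.   ] t 9.3
(451.8, -80.4, 13, 69.2) shift [0.7, -0.4, 88.8] len 89 FIRST turn -0.0
```

View pics/c1.png

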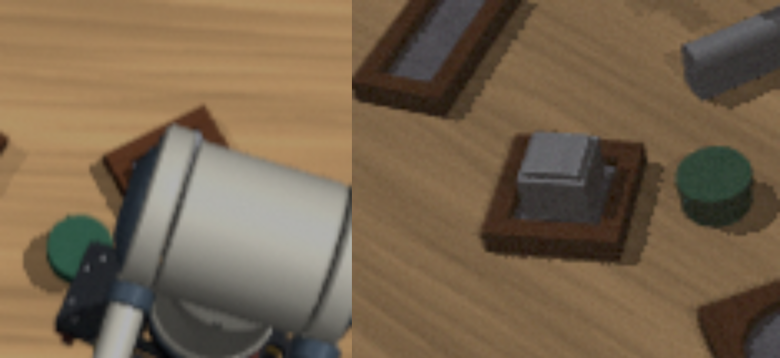

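The square head sits upright in its recess (right half, about (565,175)), and the tin hasn't moved. Next is the bar.

>>> send_rows(travel=[[0,0,20],[0,0,25],[0,0,20],[0,0,15],[0,0,7],[0,0,0],[0,0,0],[0,0,0],[0,0,0],[0,0,0]], rotation=[[0,0,0],[0,0,0],[0,0,0],[0,0,0],[0,0,0],[0,0,0],[0,0,0],[0,0,0],[0,0,0],[0,0,0]], grip=[62,62,62,62,62,50,40,30,20,20])

```text
clock: 10.4
tcp_pos: [452.0, -79.9, 14.7]
tcp_rot: [0.568, 3.088, 0.001]
force: [-0.4, 0.8, 0.3]
gripper_width: 25.5
finger_force: 42.2
```

>>> send_rows(travel=[[0,0,0],[0,0,-3],[0,0,-10],[0,0,-20],[0,0,-25],[0,0,-25],[0,0,0],[0,0,0],[0,0,0]], rotation=[[0,0,0],[0,0,0],[0,0,0],[0,0,0],[0,0,0],[0,0,0],[0,0,0],[0,0,0],[0,0,0]], grip=[20,20,20,20,20,20,20,20,20])

```text
clock: 11.3
tcp_pos: [450.3, -80.0, 94.7]
tcp_rot: [-0.568, -3.086, -0.0]
force: [-0.9, -0.0, -7.4]
gripper_width: 25.5
finger_force: 45.0
```

```bash
python3 - <<'E'
from plan import plan
plan((571.2,-281.2,100,112),(571.2,-281.2,27,112))
E
```

```text
at [450.3 -80.   94.7] psi 69.1 tilt [-0.004  0.001 -1.   ] t 11.3
(571.2, -281.2, 100, 112) shift [-36.7, -231.9, -5.3] len 235 FIRST turn -42.9
(571.2, -281.2, 27, 112) shift [0.0, 0.0, 73.0] len 73 FIRST turn 0.0
```

>>> send_rows(travel=[[0,0,0],[0,0,0],[0,0,0],[0,0,0],[0,0,0],[0,0,0],[-5,-30,0],[-6,-40,0],[-7,-42,0],[-7,-42,0]], rotation=[[0,0,-6],[0,0,-8],[0,0,-8],[0,0,-8],[0,0,-7.9],[0,0,-5],[0,0,0],[0,0,0],[0,0,0],[0,0,0]], grip=[20,20,20,20,20,20,20,20,20,20])

```text
clock: 12.3
tcp_pos: [532.1, -214.4, 94.4]
tcp_rot: [0.601, -3.081, -0.003]
force: [-0.1, 0.7, -6.0]
gripper_width: 25.8
finger_force: 45.0
```

>>> send_rows(travel=[[-6,-40,0],[-5.5,-38,0],[0,0,0],[0,0,0],[0,0,0]], rotation=[[0,0,0],[0,0,0],[0,0,0],[0,0,0],[0,0,0]], grip=[20,20,20,20,20])

```text
clock: 12.8
tcp_pos: [571.5, -280.5, 95.3]
tcp_rot: [0.601, -3.081, -0.004]
force: [0.7, -0.1, -7.6]
gripper_width: 25.6
finger_force: 45.0
```

```bash
python3 - <<'E'
from plan import plan
plan((571.2,-281.2,27,112))
E
```

```text
at [ 571.5 -280.5   95.3] psi 112.1 tilt [-0.002  0.002 -1.   ] t 12.8
(571.2, -281.2, 27, 112) shift [0.6, -0.6, 68.3] len 68 FIRST turn 0.1
```

>>> send_rows(travel=[[0.5,-0.5,10],[0,0,20],[0,0,18],[0,0,12],[0,0,6],[0,0,2],[0,0,0.7],[0,0,0.7],[0,0,0]], rotation=[[0,0,0],[0,0,0],[0,0,0],[0,0,0],[0,0,0],[0,0,0],[0,0,0],[0,0,0],[0,0,0]], grip=[20,20,20,20,20,20,20,20,20])

```text
clock: 13.7
tcp_pos: [572.5, -282.4, 28.4]
tcp_rot: [-0.601, 3.082, -0.002]
force: [-0.2, -0.2, -7.3]
gripper_width: 25.4
finger_force: 45.0
```

>>> send_rows(travel=[[0,0,0.7],[0,0,0]], rotation=[[0,0,0],[0,0,0]], grip=[20,20])

```text
clock: 13.9
tcp_pos: [572.2, -282.2, 27.0]
tcp_rot: [-0.601, 3.083, -0.0]
force: [-0.4, -1.2, -7.2]
gripper_width: 25.8
finger_force: 45.0
```

>>> send_rows(travel=[[0,0,0.8],[0,0,0.8],[0,0,0]], rotation=[[0,0,0],[0,0,0],[0,0,0]], grip=[20,20,20])

```text
clock: 14.2
tcp_pos: [571.9, -282.1, 24.9]
tcp_rot: [0.601, -3.083, -0.0]
force: [0.5, 0.2, -8.7]
gripper_width: 25.6
finger_force: 45.0
```

>>> send_rows(travel=[[0,0,0.6],[0,0,0]], rotation=[[0,0,0],[0,0,0]], grip=[20,20])

```text
clock: 14.4
tcp_pos: [572.1, -282.2, 24.7]
tcp_rot: [-0.601, 3.084, -0.0]
force: [-1.1, -0.4, -6.6]
gripper_width: 25.7
finger_force: 45.0
```

>>> send_rows(travel=[[0,0,0.7],[0,0,0]], rotation=[[0,0,0],[0,0,0]], grip=[20,20])

```text
clock: 14.6
tcp_pos: [572.1, -282.2, 24.7]
tcp_rot: [-0.601, 3.083, -0.0]
force: [-3.2, 1.4, -1.5]
gripper_width: 25.9
finger_force: 45.0
```

Contact. Releasing, with a modest opening, then on to the dome.

>>> send_rows(travel=[[0,0,0],[0,0,0],[0,0,0],[0,0,0],[0,0,-10],[0,0,-30],[0,0,-40]], rotation=[[0,0,0],[0,0,0],[0,0,0],[0,0,0],[0,0,0],[0,0,0],[0,0,0]], grip=[30,34,44,44,44,60,80])

```text
clock: 15.3
tcp_pos: [570.9, -281.5, 102.9]
tcp_rot: [0.6, -3.08, -0.004]
force: [-0.3, -1.0, 0.9]
gripper_width: 56.4
finger_force: 0.0
```

```bash
python3 - <<'E'
from plan import plan
plan((379.6,-235.8,100,112),(379.6,-235.8,13,112),(636.8,121.5,100,112))
E
```

```text
at [ 570.9 -281.5  102.9] psi 112.0 tilt [-0.004  0.002 -1.   ] t 15.3
(379.6, -235.8, 100, 112) shift [160.3, 114.1, 2.9] len 197 FIRST turn 0.0
(379.6, -235.8, 13, 112) shift [0.0, 0.0, 87.0] len 87 FIRST turn 0.0
(636.8, 121.5, 100, 112) shift [-372.3, 234.9, -87.0] len 449 FIRST turn 0.0
```

>>> send_rows(travel=[[30,21,0],[36,26,0],[36,26,0],[34,24,0],[24.3,17.1,0],[0,0,0],[0,0,0],[0,0,0]], rotation=[[0,0,0],[0,0,0],[0,0,0],[0,0,0],[0,0,0],[0,0,0],[0,0,0],[0,0,0]], grip=[84,84,84,84,84,84,84,84])

```text
clock: 16.1
tcp_pos: [381.6, -236.9, 104.6]
tcp_rot: [-0.601, 3.082, -0.001]
force: [-0.4, 0.7, -0.2]
gripper_width: 84.1
finger_force: 0.0
```

```bash
python3 - <<'E'
from plan import plan
plan((379.6,-235.8,13,112))
E
```

```text
at [ 381.6 -236.9  104.6] psi 112.1 tilt [ 0.001 -0.001 -1.   ] t 16.1
(379.6, -235.8, 13, 112) shift [1.4, 1.8, 91.6] len 92 FIRST turn 0.1
```

>>> send_rows(travel=[[1.4,1.8,20],[0,0,25],[0,0,25],[0,0,13],[0,0,7],[0,0,0],[0,0,0],[0,0,0],[0,0,0],[0,0,0]], rotation=[[0,0,0],[0,0,0],[0,0,0],[0,0,0],[0,0,0],[0,0,0],[0,0,0],[0,0,0],[0,0,0],[0,0,0]], grip=[84,84,84,84,80,70,60,48,48,48])

```text
clock: 17.1
tcp_pos: [379.2, -235.7, 15.0]
tcp_rot: [-0.6, 3.082, -0.002]
force: [-1.2, 2.0, 4.8]
gripper_width: 52.3
finger_force: 45.0
```

>>> send_rows(travel=[[0,0,0],[0,0,-3],[0,0,-10],[0,0,-20],[0,0,-25],[0,0,-25],[0,0,0],[0,0,0],[0,0,0]], rotation=[[0,0,0],[0,0,0],[0,0,0],[0,0,0],[0,0,0],[0,0,0],[0,0,0],[0,0,0],[0,0,0]], grip=[48,48,48,48,48,48,48,48,48])

```text
clock: 18.0
tcp_pos: [377.7, -234.8, 94.6]
tcp_rot: [0.6, -3.081, -0.004]
force: [-1.1, -0.4, -7.7]
gripper_width: 52.4
finger_force: 44.9
```

```bash
python3 - <<'E'
from plan import plan
plan((636.8,121.5,97,112))
E
```

```text
at [ 377.7 -234.8   94.6] psi 112.1 tilt [-0.003  0.002 -1.   ] t 18.0
(636.8, 121.5, 97, 112) shift [-373.7, 233.3, -2.4] len 441 FIRST turn 0.1
```

Width is 52.3 instead of 54. I'll check how the dome is held before carrying it.

```bash
python3 - <<'E'
from fit import *
S=grab_frame("scene")
q=proj(S,[[378,-235,95]])[0].astype(int);print(q)
p=proj(S,world("dome_head",(377.7,-234.8,0,80)))
im=cv2.resize(S["color"][q[1]-50:q[1]+60,q[0]-60:q[0]+60],None,fx=5,fy=5,interpolation=cv2.INTER_CUBIC)
h=cv2.convexHull(((p-[q[0]-60,q[1]-50])*5).astype(np.float32)).astype(np.int32);cv2.polylines(im,[h],True,(0,255,0),1)
save(dict(color=im),"d1.png")
E
```

```text
[250 117]
```

View pics/d1.png

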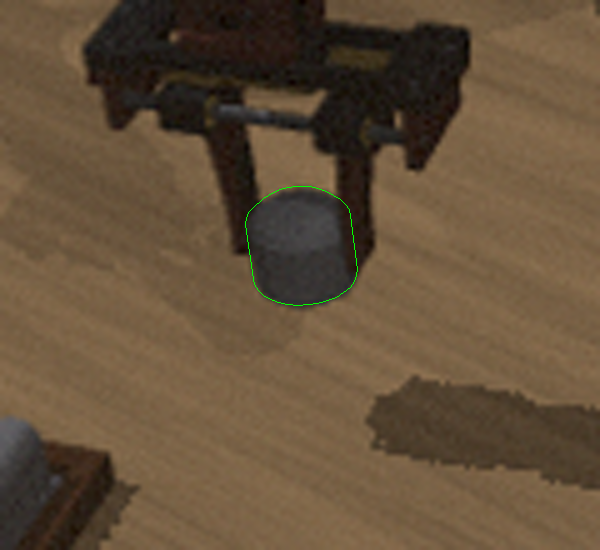

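The dome is held upright and centred, matching the predicted outline at (300,245) in the crop. I'll carry it on.

>>> send_rows(travel=[[-22,13.8,0],[-35,21.8,0],[-38,23.7,0],[-38,23.7,0],[-38,23.7,0],[-38,23.7,0],[-38,23.7,0],[-38,23.7,0],[-38,23.7,0],[-30,18.7,0]], rotation=[[0,0,0],[0,0,0],[0,0,0],[0,0,0],[0,0,0],[0,0,0],[0,0,0],[0,0,0],[0,0,0],[0,0,0]], grip=[48,48,48,48,48,48,48,48,48,48])

```text
clock: 19.05
tcp_pos: [623.3, 103.6, 94.2]
tcp_rot: [0.602, -3.08, -0.001]
force: [-0.9, -0.9, -7.0]
gripper_width: 52.2
finger_force: 44.9
```

>>> send_rows(travel=[[-20.7,12.8,0],[0,0,0],[0,0,0],[0,0,0]], rotation=[[0,0,0],[0,0,0],[0,0,0],[0,0,0]], grip=[48,48,48,48])

```text
clock: 19.45
tcp_pos: [636.8, 120.0, 95.5]
tcp_rot: [0.599, -3.081, 0.001]
force: [-0.2, 0.5, -7.7]
gripper_width: 52.0
finger_force: 44.9
```

```bash
python3 - <<'E'
from plan import plan
plan((636.8,121.5,27,112))
E
```

```text
at [636.8 120.   95.5] psi 112.0 tilt [-0.002 -0.001 -1.   ] t 19.4
(636.8, 121.5, 27, 112) shift [-0.6, 1.4, 68.5] len 69 FIRST turn 0.0
```

>>> send_rows(travel=[[-0.6,1.4,10],[0,0,20],[0,0,18],[0,0,12],[0,0,6],[0,0,2],[0,0,0.7],[0,0,0.7],[0,0,0]], rotation=[[0,0,0],[0,0,0],[0,0,0],[0,0,0],[0,0,0],[0,0,0],[0,0,0],[0,0,0],[0,0,0]], grip=[48,48,48,48,48,48,48,48,48])

```text
clock: 20.35
tcp_pos: [638.1, 122.4, 28.4]
tcp_rot: [-0.601, 3.082, -0.0]
force: [-0.9, 0.7, -7.1]
gripper_width: 52.5
finger_force: 44.9
```

>>> send_rows(travel=[[0,0,0.7],[0,0,0]], rotation=[[0,0,0],[0,0,0]], grip=[48,48])

```text
clock: 20.55
tcp_pos: [637.7, 122.4, 27.0]
tcp_rot: [-0.601, 3.083, -0.0]
force: [-0.0, 0.2, -8.4]
gripper_width: 52.1
finger_force: 44.9
```

>>> send_rows(travel=[[0,0,0.7],[0,0,0]], rotation=[[0,0,0],[0,0,0]], grip=[48,48])

```text
clock: 20.75
tcp_pos: [637.6, 122.4, 26.0]
tcp_rot: [0.601, -3.083, -0.0]
force: [-0.1, 0.1, -7.8]
gripper_width: 52.3
finger_force: 44.9
```

>>> send_rows(travel=[[0,0,0.7],[0,0,0]], rotation=[[0,0,0],[0,0,0]], grip=[48,48])

```text
clock: 20.95
tcp_pos: [637.5, 122.4, 25.2]
tcp_rot: [0.601, -3.083, -0.0]
force: [-0.7, -0.3, -7.9]
gripper_width: 52.0
finger_force: 44.9
```

>>> send_rows(travel=[[0,0,0.6],[0,0,0]], rotation=[[0,0,0],[0,0,0]], grip=[48,48])

```text
clock: 21.15
tcp_pos: [637.6, 122.4, 25.1]
tcp_rot: [-0.601, 3.084, -0.0]
force: [-1.1, -0.8, -4.6]
gripper_width: 52.5
finger_force: 45.0
```

>>> send_rows(travel=[[0,0,0.5],[0,0,0]], rotation=[[0,0,0],[0,0,0]], grip=[48,48])

```text
clock: 21.35
tcp_pos: [637.6, 122.4, 25.1]
tcp_rot: [-0.601, 3.083, -0.0]
force: [-3.5, -0.6, -1.6]
gripper_width: 52.3
finger_force: 45.0
```

>>> send_rows(travel=[[0,0,0],[0,0,0],[0,0,0],[0,0,0],[0,0,-10],[0,0,-30],[0,0,-40]], rotation=[[0,0,0],[0,0,0],[0,0,0],[0,0,0],[0,0,0],[0,0,0],[0,0,0]], grip=[57,62,70,70,70,70,70])

```text
clock: 22.05
tcp_pos: [636.3, 122.2, 103.2]
tcp_rot: [0.6, -3.079, -0.0]
force: [0.6, -0.1, -0.3]
gripper_width: 70.1
finger_force: 0.0
```

```bash
python3 - <<'E'
from plan import plan
plan((430.8,86.2,100,112),(430.8,86.2,13,112),(560,319.4,95,112))
E
```

```text
at [636.3 122.2 103.2] psi 112.1 tilt [-0.004 -0.001 -1.   ] t 22.1
(430.8, 86.2, 100, 112) shift [204.0, 43.6, 3.2] len 209 FIRST turn 0.1
(430.8, 86.2, 13, 112) shift [0.0, 0.0, 87.0] len 87 FIRST turn 0.0
(560, 319.4, 95, 112) shift [-207.2, 167.8, -82.0] len 279 FIRST turn 0.0
```

>>> send_rows(travel=[[30,6.5,0],[40,8.5,0],[40,8.5,0],[40,8.6,0],[35,7.5,0],[19,4,0],[0,0,0],[0,0,0],[0,0,0]], rotation=[[0,0,0],[0,0,0],[0,0,0],[0,0,0],[0,0,0],[0,0,0],[0,0,0],[0,0,0],[0,0,0]], grip=[70,70,70,70,70,70,70,70,70])

```text
clock: 22.95
tcp_pos: [433.1, 86.3, 104.7]
tcp_rot: [-0.601, 3.083, -0.0]
force: [-0.4, 0.3, -1.1]
gripper_width: 70.2
finger_force: 0.0
```

```bash
python3 - <<'E'
from plan import plan
plan((430.8,86.2,13,112))
E
```

```text
at [433.1  86.3 104.7] psi 112.0 tilt [ 0.001  0.    -1.   ] t 22.9
(430.8, 86.2, 13, 112) shift [2.2, 0.8, 91.7] len 92 FIRST turn 0.0
```

>>> send_rows(travel=[[2.2,0.8,20],[0,0,25],[0,0,25],[0,0,13],[0,0,7],[0,0,0],[0,0,0],[0,0,0],[0,0,0],[0,0,0]], rotation=[[0,0,0],[0,0,0],[0,0,0],[0,0,0],[0,0,0],[0,0,0],[0,0,0],[0,0,0],[0,0,0],[0,0,0]], grip=[70,70,70,70,65,55,45,35,28,28])

```text
clock: 23.95
tcp_pos: [430.4, 86.1, 15.2]
tcp_rot: [-0.6, 3.082, -0.001]
force: [0.1, -0.4, 1.9]
gripper_width: 32.7
finger_force: 45.0
```

>>> send_rows(travel=[[0,0,0],[0,0,-3],[0,0,-10],[0,0,-20],[0,0,-25],[0,0,-25],[0,0,0],[0,0,0],[0,0,0]], rotation=[[0,0,0],[0,0,0],[0,0,0],[0,0,0],[0,0,0],[0,0,0],[0,0,0],[0,0,0],[0,0,0]], grip=[28,28,28,28,28,28,28,28,28])

```text
clock: 24.85
tcp_pos: [428.9, 86.0, 95.4]
tcp_rot: [0.6, -3.081, -0.0]
force: [0.9, -0.2, -3.7]
gripper_width: 32.9
finger_force: 45.0
```

```bash
python3 - <<'E'
from plan import plan
plan((560,319.4,95,112))
E
```

```text
at [428.9  86.   95.4] psi 112.1 tilt [-0.003 -0.    -1.   ] t 24.9
(560, 319.4, 95, 112) shift [-209.0, 167.3, 0.4] len 268 FIRST turn 0.1
```

>>> send_rows(travel=[[-20,16,0],[-30,24,0],[-34,27.2,0],[-34,27.2,0],[-34,27.2,0],[-32,25.7,0],[-25,20,0],[0,0,0],[0,0,0],[0,0,0]], rotation=[[0,0,0],[0,0,0],[0,0,0],[0,0,0],[0,0,0],[0,0,0],[0,0,0],[0,0,0],[0,0,0],[0,0,0]], grip=[28,28,28,28,28,28,28,28,28,28])

```text
clock: 25.85
tcp_pos: [560.0, 318.6, 96.0]
tcp_rot: [0.6, -3.082, 0.001]
force: [0.4, 0.5, -2.7]
gripper_width: 33.2
finger_force: 45.0
```

```bash
python3 - <<'E'
from plan import plan
plan((560,319.4,27,112))
E
```

```text
at [560.  318.6  96. ] psi 112.0 tilt [-0.002 -0.001 -1.   ] t 25.9
(560, 319.4, 27, 112) shift [-0.3, 0.8, 69.0] len 69 FIRST turn 0.0
```

>>> send_rows(travel=[[0,0.5,10],[0,0,20],[0,0,18],[0,0,12],[0,0,6],[0,0,2],[0,0,0.7],[0,0,0.7],[0,0,0.7],[0,0,0]], rotation=[[0,0,0],[0,0,0],[0,0,0],[0,0,0],[0,0,0],[0,0,0],[0,0,0],[0,0,0],[0,0,0],[0,0,0]], grip=[28,28,28,28,28,28,28,28,28,28])

```text
clock: 26.85
tcp_pos: [560.8, 320.2, 27.7]
tcp_rot: [-0.601, 3.083, 0.0]
force: [-0.2, 0.0, -3.4]
gripper_width: 32.9
finger_force: 45.0
```

>>> send_rows(travel=[[0,0,0.7],[0,0,0.7],[0,0,0]], rotation=[[0,0,0],[0,0,0],[0,0,0]], grip=[28,28,28])

```text
clock: 27.15
tcp_pos: [560.4, 320.1, 25.6]
tcp_rot: [0.601, -3.083, 0.0]
force: [0.4, -0.4, -3.6]
gripper_width: 32.9
finger_force: 45.0
```

>>> send_rows(travel=[[0,0,0.6],[0,0,0]], rotation=[[0,0,0],[0,0,0]], grip=[28,28])

```text
clock: 27.35
tcp_pos: [560.5, 320.1, 25.3]
tcp_rot: [-0.601, 3.084, 0.0]
force: [-0.5, -0.1, -2.8]
gripper_width: 33.2
finger_force: 45.0
```

>>> send_rows(travel=[[0,0,0.5],[0,0,0]], rotation=[[0,0,0],[0,0,0]], grip=[28,28])

```text
clock: 27.55
tcp_pos: [560.6, 320.1, 25.3]
tcp_rot: [-0.601, 3.083, 0.0]
force: [-2.2, -0.7, 1.9]
gripper_width: 32.9
finger_force: 45.0
```

>>> send_rows(travel=[[0,0,0],[0,0,0],[0,0,0],[0,0,0],[0,0,-10],[0,0,-30],[0,0,-40],[0,0,-40],[40,0,-20],[45,0,0]], rotation=[[0,0,0],[0,0,0],[0,0,0],[0,0,0],[0,0,0],[0,0,0],[0,0,0],[0,0,0],[0,0,0],[0,0,0]], grip=[37,42,50,50,50,50,50,50,50,50])

```text
clock: 28.55
tcp_pos: [483.1, 288.7, 169.4]
tcp_rot: [-0.599, 3.077, 0.003]
force: [0.3, 0.6, 0.6]
gripper_width: 50.4
finger_force: 0.0
```

>>> send_rows(travel=[[45,0,0],[45,0,0],[35,0,0],[0,0,0]], rotation=[[0,0,0],[0,0,0],[0,0,0],[0,0,0]], grip=[50,50,50,50])

```text
clock: 28.95
tcp_pos: [363.5, 240.5, 166.2]
tcp_rot: [-0.602, 3.081, 0.001]
force: [0.9, 0.1, 0.4]
gripper_width: 50.3
finger_force: 0.0
```

```bash
python3 - <<'E'
from fit import *
T=grab_frame("top");S=grab_frame("scene")
for n,g,y in (("dome_head",(636.6,121),0),("ball_head",(560,319.4),0),("square_head",(629,-88.7),.54),("bar_head",(571,-281),.384)):
    M[n]=M[n]+[0,0,10]
ov={"dome_head":(636.6,121,0),"ball_head":(560,319.4,0),"square_head":(629,-88.7,.54),"bar_head":(571.1,-281,.384)}
for f,nm in((T,"eT"),(S,"eS")):
    im=cv2.resize(f["color"],None,fx=2,fy=2)
    for n,p in ov.items():
        cv2.polylines(im,[cv2.convexHull((proj(f,world(n,p))*2+.5).astype(np.float32)).astype(np.int32)],True,(0,255,0),1)
    c=im[200:560,300:960] if nm=="eT" else im[220:660,280:1080]
    cv2.imwrite("pics/%s.png"%nm,c[:,:,::-1])
E
```

```text
(no output)
```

View pics/eT.png

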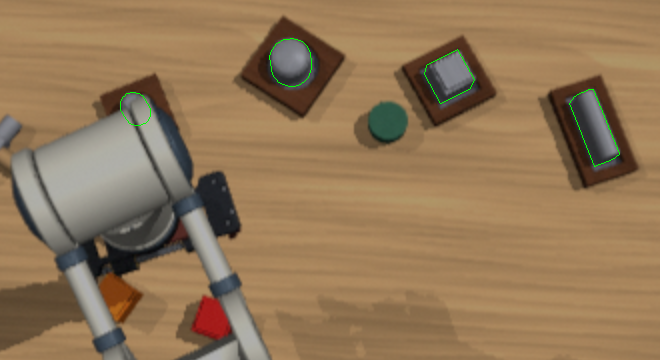

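View pics/eS.png

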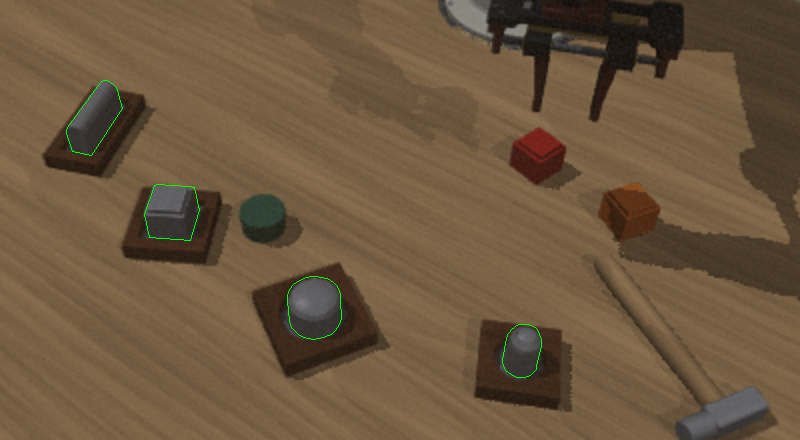

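In both views all four heads stand upright and match the predicted seated outlines to within about 3 mm. In the scene crop they are the bar (95,118), square (172,212), dome (315,307) and ball (522,350). The tin (263,217) and hammer are where they started.

```bash
python3 -c "
from rig import job_done
print(job_done())"
```

```text
the job is handed in; nothing more can be done
None
```

I handed the job in at about 29 s with all four heads upright in their matching rests and let go, each within about 3 mm of centre in the camera views. The wax tin and hammer were left where they were; the hand-in returned no verdict.

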